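Wind up the kitchen timer and start it

ROBOT

A 6-joint arm with a two-finger parallel gripper is mounted at the origin on the work surface. World frame = base frame: x ahead of the robot, y to its left, z up, the work surface at z = 0. Lengths are in m, angles in rad, forces in N, time in s.
With the tool pointing down it reaches from about 0.35 to 0.85 m from the base axis. Payload 8.1 kg.
Tool frame: the origin (TCP) lies between the finger pads; the fingertips stand 11 mm ahead of it and the grasp point (between the pads) lies 8 mm behind it; y points along the fingers, x is the direction in which the jaws open and shut, and the axes are right-handed (so a half turn about y gives the same grasp; the last joint's range is limited). The gripper opens to 93 mm and grips with 3 to 60 N. Pads are 15 mm wide; open, the fingers measure 128 mm over their backs; the gripper's body (75 mm by 188 mm) begins 65 mm behind the grasp point.
Start: joints at [-0.085, 0.13, 1.488, -0, 1.523, -0.085], TCP at [0.6, 0, 0.23] pointing down, gripper open.
Joint ranges: [-2.96, 2.96], [-0.89, 2.26], [0.02, 2.5], [-1.34, 4.48], [0, 2.73], [-2.66, 2.66]. Speed limits (rad/s): [2.39, 2.39, 2.79, 3.14, 3.14, 3.14].

INTERFACE

Orientations are given as a rotation vector (axis times angle).
In Python, from plant import readout, optics, robot gives the robot as it stands.
- The arm moves only by the shell command python3 -m creep 'ROWS' [FORCE]. ROWS is JSON, a list that holds one entry, the list of rows, each a list of 7 numbers: the closure, from 0 (fully open) to 1 (shut), then the shift along the tool's x, y, z in cm, then the turn, a rotation vector about the tool's x, y, z in degrees. In form: [[[grip, x, y, z, wx, wy, wz], ...]]. A call has exactly 8 rows; each row shifts and turns the pose as measured when the row begins, along the tool's axes as they then stand; what a row does not reach is not made up. A row lasts 1/10 s, in which the tool goes at most 50 mm and 8.59 degrees, less where a joint would pass 70% of its speed; a pose out of reach is approached as far as the arm can. A call is refused whole if a number of a shift passes 5 or a number of a turn 8.59, either way. A call with a gripper value outside its range is refused whole. The fingers move at their own pace and stop on an object; FORCE is the grip in N (left out, the last holds). Time passes only in rows, so rows that do not move let the fingers close, or fill a call up. It gives the time, the measured TCP pose, the force and the opening at its end, in the units of the state.
- readout.read_state(): the state, without advancing time (a new reading comes with each control period).
- optics.read_camera(name): name is "scene" or "side" or "wrist"; returns a dict with "frame" (400x640x3 uint8, red, green, blue), "depth" (400x640 float32, m along the optical axis (not along the pixel's ray), 0 where there is no reading), "intrinsics" (3x3 intrinsics, pixels), "dist_coeffs" ([k1, k2, p1, p2, k3] as OpenCV has them; the pictures are not rectified), "R" (3x3) and "t" (3): a world point X has camera coordinates R X + t. Camera axes: x right, y down, z forward; pixel columns grow to the right and rows downward; lengths in m; the calibration is good to about 2 mm. A picture is of the moment at which its call begins.
- robot.close_job(): hands the job in, once; it reports no verdict.
The state is a dict: "t": time; "q": joint angles; "dq": joint speeds; "joint_torque": joint torques, N m; "tool_pos": TCP position; "orientation": TCP orientation; "force": force on the tool from outside, world axes, zero at the start; "wrist_torque": the same for the moment, N m; "opening": finger opening in m.
Only numpy, scipy, OpenCV 4.12 (cv2) and the standard library are available. Lean on these libraries where they do the work, as an engineer would, in place of code of your own. Each camera call takes 0.05 s, during which the arm holds its last target. There are 200 camera calls.

TASK

Wind up the clockwork kitchen timer: turn its black wing key clockwise, a part of a turn at a time, taking it afresh as often as needed, until it comes up against its stop. Then press the orange start button on top of the timer fully down and let it go. Do not force the key so hard that the timer is twisted round on its foot, and leave the pepper mill, the mug and the egg cup standing where they are.

Things in the scene. Friction and masses are not known exactly. Their poses are not given: they have to be found in the camera images.
- foot: Black magnetic foot of the timer, 104 mm across, 8 mm high, stuck fast to the worktop. Origin: centre of its underside, z up. On it the cream case, 136 mm deep (x), 120 mm wide (y): at its -x side, roughly facing the robot, a wall up to 42 mm, then a face 104 mm long rising towards +x at 25 degrees from level with the key on its middle, then a flat top at 86 mm with the start button.
- timer (a joint): Swivel of the case on the foot, rad, about the vertical, 0 at the start. It is stiff (slips at about 0.7 N m) and must stay within 0.2 rad of 0; ordinary winding does not move it.
- key_grip (a point): Middle of the key's black wing, where to grip; turns with the key. The wing is a plate 36 mm long (x axis), 9 mm thick (y) and 26 mm high (z: the turning axis, pointing out of the sloped face, 25 degrees from vertical, leaning to the foot's -x side). The point lies 25 mm out from the face; the wing spans 12 to 38 mm out, on a stem 12 mm thick. The face is clear for 45 mm around the key.
- key_dot (a point): Red dot on the outer edge of one end of the wing, 12.5 mm from the turning axis, 38 mm out from the face. At the key's stop it points at the red tick on the white dial.
- key (a joint): Angle of the key, rad: 0 is run down, growing clockwise as seen looking at the face from outside (at 0 the dot points straight up the slope). The stop is at 5.5. Spring and ratchet resist with 0.10 N m at first, 0.17 N m near the stop; the key stays where it is let go. It starts between 0.3 and 1.5.
- start_top (a point): Centre of the upper face of the orange start button, 22 mm across, on the timer's flat top in a black collar 38 mm across; its z axis points up. When not pressed it stands 10 mm above the collar and about 108 mm above the worktop.
- start (a joint): Travel of the start button, m: 0 up, 0.006 fully down (5 N); it springs back.
- mill: Copper pepper mill, 52 mm across and 134 mm high, loose, standing. Origin: centre of its underside, z up. To be left alone.
- mug: White mug, 80 mm across and 90 mm high with a handle on its +y side, loose, standing. Origin: centre of its underside. To be left alone.
- eggcup: Blue egg cup with an egg, 50 mm across and 73 mm high, loose, standing. Origin: centre of its underside. To be left alone.
Mind the look-alikes: they are no part of the job. What is shaped like the foot but yellow is not meant.

How it is judged:
By the outcome, as a careful person would: the job done as asked, in the order asked, and still so for the second after the job is handed in, with the robot touching nothing.
It also fails if it takes over 72 s, if anything falls off the work surface, if the arm or the gripper's body presses on something with over 40 N, if the wrist force passes 120 N, or if a joint passes its speed limit or range.

## Working session

There is one attempt and no reset: what is moved stays moved. The work goes in short steps, Python scripts to look and compute and a shell command to move; the robot and the scene stay as the last step left them, time stands still between calls to the robot, and variables do not carry over. Pictures are saved under pics/ and viewed, about 8 in all and at most 12, crops included, and the job is handed in when it is done.

```bash
ls; mkdir -p pics; cat > h.py <<'E'
import numpy as np, cv2
from plant import readout, optics, robot
from scipy.spatial.transform import Rotation as Ro
def snap(n,save=None):
    c=optics.read_camera(n); 
    if save: cv2.imwrite('pics/'+save,c['frame'][:,:,::-1])
    return c
def world(c,px,z=None):
    """px Nx2 -> points by depth"""
    px=np.atleast_2d(px).astype(float)
    n=cv2.undistortPoints(px[:,None],c['intrinsics'],np.array(c['dist_coeffs']))[:,0]
    n=np.c_[n,np.ones(len(n))]
    R,t=np.array(c['R']),np.array(c['t'])
    if z is None:
        d=np.array([c['depth'][int(round(v)),int(round(u))] for u,v in px])
        return (n*d[:,None]-t)@R
    o=-R.T@t; d=n@R
    return o+d*((z-o[2])/d[:,2])[:,None]
def ray(c,px):
    n=cv2.undistortPoints(np.array([[px]],float),c['intrinsics'],np.array(c['dist_coeffs']))[0,0]
    d=np.array([*n,1])@np.array(c['R']); return -np.array(c['R']).T@np.array(c['t']), d/np.linalg.norm(d)
def cross(rays):
    A=0;b=0
    for o,d in rays:
        P=np.eye(3)-np.outer(d,d);A=A+P;b=b+P@o
    return np.linalg.solve(A,b)
def proj(c,X):
    rv=cv2.Rodrigues(np.array(c['R']))[0]
    return cv2.projectPoints(np.atleast_2d(X).astype(float),rv,np.array(c['t'],float),c['intrinsics'],np.array(c['dist_coeffs']))[0][:,0]
E
python3 - <<'E'
from h import *
a=snap('scene','a1.png');b=snap('side','b1.png');w=snap('wrist','w1.png')
im=np.vstack([a['frame'],b['frame']]);cv2.imwrite('pics/ab.png',cv2.resize(im,(480,600),interpolation=cv2.INTER_AREA)[:,:,::-1])
for c in(a,b,w):print(-c['R'].T@c['t'],c['R'][2])
print(readout.read_state())
E
```

```text
pics
[1.25322312 0.39026092 1.12131073] [-0.4694429  -0.27752504 -0.8382143 ]
[ 0.35775252 -0.76206115  1.16480671] [ 0.22391046  0.60909849 -0.76083055]
[0.60011264 0.07546919 0.38487609] [-0.00144746 -0.26727964 -0.96361792]
{'t': 0.15, 'q': array([-8.54063258e-02,  1.30994901e-01,  1.48904702e+00,  1.87973671e-05,
        1.52302282e+00, -8.53930935e-02]), 'dq': array([-0.00032871, -0.00250565, -0.00436809,  0.00168531,  0.00056664,
        0.00045634]), 'joint_torque': array([ 8.59073725e-05, -5.60473788e+01, -4.92333663e+01,  7.68201635e-02,
        3.05504061e-02, -1.41810942e-04]), 'tool_pos': array([5.99560123e-01, 6.31124403e-05, 2.28814288e-01]), 'orientation': array([-1.57065175e+00,  1.16179074e-03,  1.13957412e-03]), 'force': array([-0.0666837 , -0.35280125, -0.04930572]), 'wrist_torque': array([ 0.02870252,  0.05710311, -0.00167764]), 'opening': 0.09290533641955727}
```

View pics/a1.png

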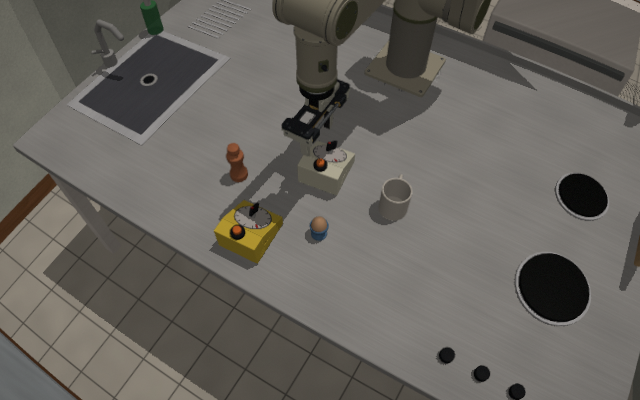

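View pics/b1.png

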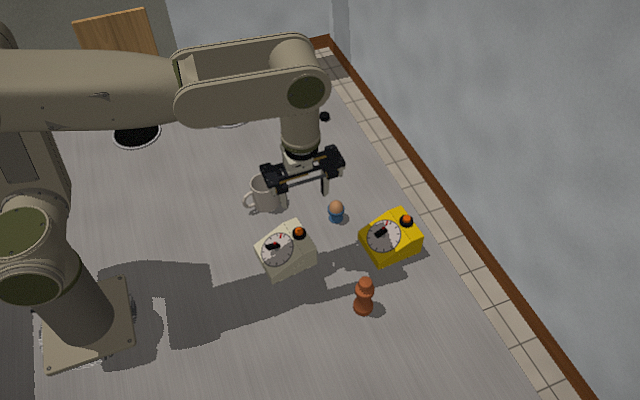

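Scene view: the cream timer is at about (325,168), with its orange button at (320,164). The look-alikes are the yellow timer (248,232) with button (237,232), and the egg (319,225). In the side view the cream timer is at (283,245) with its button at (299,233), and the yellow one is at (390,238). I choose the cream one and check it in a close crop.

```bash
python3 - <<'E'
from h import *
a=snap('scene');b=snap('side')
A=cv2.resize(a['frame'][125:205,280:380],(800,640)[:2] if 0 else (600,480),interpolation=cv2.INTER_CUBIC)
B=cv2.resize(b['frame'][210:290,240:340],(600,480),interpolation=cv2.INTER_CUBIC)
im=np.hstack([A,B]);cv2.imwrite('pics/crop.png',cv2.resize(im,(800,320))[:,:,::-1])
def comp(c,box,lo,hi,nm):
    x0,y0,x1,y1=box
    hsv=cv2.cvtColor(c['frame'],cv2.COLOR_RGB2HSV)[y0:y1,x0:x1]
    m=cv2.inRange(hsv,lo,hi)
    n,l,s,ce=cv2.connectedComponentsWithStats(m)
    for i in range(1,n):
        if s[i,4]>=3: 
            p=ce[i]+[x0,y0]; print(nm,p.round(1),s[i,4],world(c,p).round(4) )
for c,box,n in((a,(295,130,360,195),'scene'),(b,(250,215,320,285),'side')):
    comp(c,box,(5,150,120),(16,255,255),n+' orange')
    comp(c,box,(0,0,0),(180,255,45),n+' black')
    comp(c,box,(170,120,90),(180,255,255),n+' red')
    comp(c,box,(0,120,90),(4,255,255),n+' red0')
E
```

```text
scene orange [321.3 162.1] 20 [[0.5788 0.0035 0.1095]]
scene black [307.9 133.7] 194 [[0.6854 0.0311 0.346 ]]
scene black [331.2 145.6] 78 [[ 0.5032 -0.009   0.0915]]
scene black [319.6 166.3] 75 [[0.5869 0.0031 0.0998]]
side orange [297.8 229.7] 31 [[ 0.5756 -0.0008  0.1047]]
side black [299.3 235.1] 72 [[ 0.5748 -0.0132  0.097 ]]
side black [272.2 246.1] 61 [[ 0.4986 -0.0148  0.0898]]
side red0 [280.3 234.8] 6 [[0.5322 0.0218 0.0757]]
side red0 [274.2 242.6] 5 [[ 0.5041 -0.0211  0.1112]]
```

View pics/crop.png

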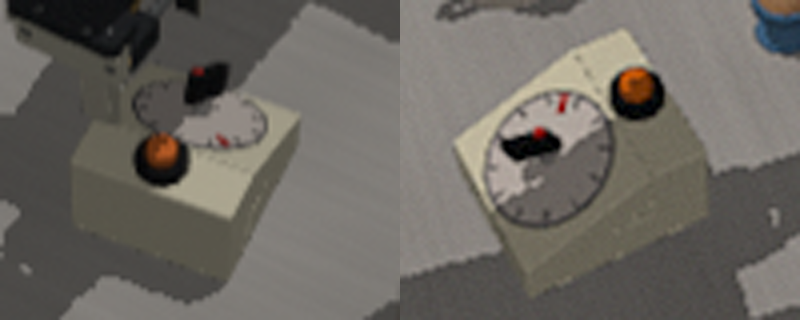

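The crop confirms the cream case with a white dial, black wing, red dot and tick, and orange button. Next, the wrist view.

View pics/w1.png

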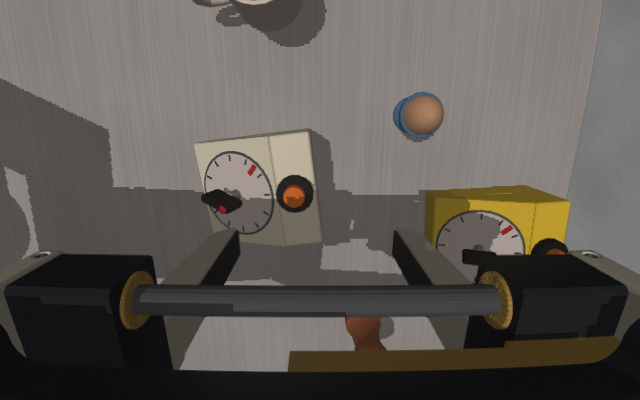

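```bash
cat > face.py <<'E'
from h import *
def face(c,box,ctr):
    x0,y0,x1,y1=box
    U,V=np.meshgrid(np.arange(x0,x1),np.arange(y0,y1)); px=np.c_[U.ravel(),V.ravel()]
    P=world(c,px); d=c['depth'][px[:,1],px[:,0]]
    ok=(d>0)&(np.linalg.norm(P[:,:2]-ctr,axis=1)<.05)&(P[:,2]>.03)&(P[:,2]<.09)
    Q=P[ok]
    for k in range(8):
        m=Q.mean(0);n=np.linalg.svd(Q-m,full_matrices=0)[2][2];n*=np.sign(n[2])
        r=(Q-m)@n;Q=Q[abs(r)<max(.002,1.0*np.std(r))]
    hsv=cv2.cvtColor(c['frame'],cv2.COLOR_RGB2HSV)[px[:,1],px[:,0]]
    near=abs((P-m)@n)<.003
    return P,px,hsv,m,n,near,len(Q)
E
python3 - <<'E'
from face import *
c=snap('wrist')
P,px,hsv,m,n,near,N=face(c,(170,120,340,260),np.array([.515,-.01]))
print(N,m,n,'tilt',np.degrees(np.arccos(n[2])),'yaw of -n',np.degrees(np.arctan2(-n[1],-n[0])))
# face frame
ez=n;ex=np.array([-n[0],-n[1],0]);ex/=np.linalg.norm(ex);up=ex-ex@n*n;up/=np.linalg.norm(up);ey=np.cross(n,up)
s=near&(hsv[:,2]>60)
u=(P-m)@up;v=(P-m)@ey
print('case extents u',np.percentile(u[s],[1,99]),'v',np.percentile(v[s&(abs(u)<.05)],[1,99]))
dm=near&(hsv[:,1]<35)&(abs(u)<.05)&(abs(v)<.06)
im=np.zeros((400,640,3),np.uint8);im[px[dm][:,1],px[dm][:,0]]=255
cv2.imwrite('pics/m.png',np.hstack([cv2.resize(c['frame'][120:260,170:340],(680,560)//np.array(2))[:,:,::-1],cv2.resize(im[120:260,170:340],(340,280))]))
print(np.histogram(hsv[near&(abs(u)<.05)][:,1],bins=range(0,120,8)))
hull=cv2.convexHull(np.c_[u,v][dm].astype(np.float32)*1000); print(cv2.minEnclosingCircle(hull), m,up,ey)
E
```

```text
4410 [ 0.5204624  -0.00589951  0.07034703] [-0.41847686 -0.04947805  0.90687874] tilt 24.922482025717652 yaw of -n 6.742985974503701
case extents u [-0.06008922  0.0464486 ] v [-0.06004705  0.05684346]
(array([   6,  149,  154, 3183,  173, 2644,   52,    1,    3,    4,    3,
          1,    1,    4]), array([  0,   8,  16,  24,  32,  40,  48,  56,  64,  72,  80,  88,  96,
       104, 112]))
((-10.471149444580078, -2.415672540664673), 48.927101135253906) [ 0.5204624  -0.00589951  0.07034703] [0.90060571 0.10648192 0.42139169] [-0.11741583  0.99308284  0.        ]
```

View pics/m.png

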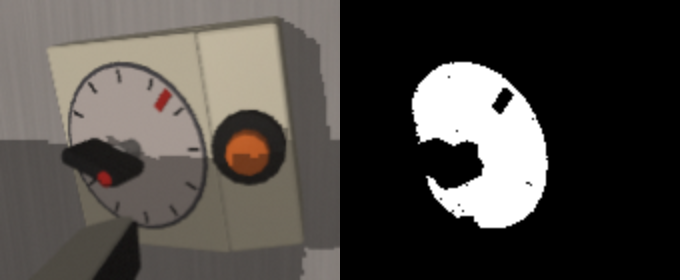

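```bash
cat >> face.py <<'E'
def onplane(c,p,X0,n):
    o,d=ray(c,p); return o+d*((X0-o)@n)/(d@n)
E
python3 - <<'E'
from face import *
c=snap('wrist')
P,px,hsv,m,n,near,N=face(c,(170,120,340,260),np.array([.515,-.01]))
ex=np.array([-n[0],-n[1],0]);ex/=np.linalg.norm(ex);up=ex-ex@n*n;up/=np.linalg.norm(up);ey=np.cross(n,up)
u=(P-m)@up;v=(P-m)@ey
dm=near&(hsv[:,1]<35)&(abs(u)<.05)&(abs(v)<.06)
im=np.zeros((400,640),np.uint8);im[px[dm][:,1],px[dm][:,0]]=255
nn,l,st,ce=cv2.connectedComponentsWithStats(cv2.morphologyEx(im,cv2.MORPH_OPEN,np.ones((3,3))))
k=1+np.argmax(st[1:,4]);cs,_=cv2.findContours((l==k).astype(np.uint8),0,1)
h=cv2.convexHull(np.vstack(cs))[:,0]
H=np.array([onplane(c,q,m,n)-m for q in h]);uv=np.c_[H@up,H@ey]
from scipy.optimize import least_squares
r=least_squares(lambda p:np.hypot(uv[:,0]-p[0],uv[:,1]-p[1])-p[2],[-.007,0,.042],loss='soft_l1',f_scale=.0005).x
print('dial',r); D=m+up*r[0]+ey*r[1]; print('dialctr',D)
box=px
red=(((hsv[:,0]<5)|(hsv[:,0]>170))&(hsv[:,1]>120)&(hsv[:,2]>60))
im[:]=0;im[px[red][:,1],px[red][:,0]]=255
nn,l,st,ce=cv2.connectedComponentsWithStats(im)
for i in range(1,nn):
    if st[i,4]>8:
        for off in(0,.038):
            X=onplane(c,ce[i],D+off*n,n)-D; a,b=X@up,X@ey
            print(ce[i],st[i,4],off,'r',np.hypot(a,b),'cw angle',np.arctan2(-b,a))
org=(hsv[:,0]>5)&(hsv[:,0]<18)&(hsv[:,1]>150)
print('button',px[org].mean(0),world(c,px[org].mean(0)),world(c,px[org].mean(0),.108))
a=snap('scene');b=snap('side')
for nm,cc,q in(('scene',a,(321.3,162.1)),('side',b,(297.8,229.7))): print(nm,proj(cc,[D+.025*n,D+up*.0]))
print('grip',D+.025*n,'up',up,'n',n,'ey',ey)
E
```

```text
dial [-0.00967598 -0.00183797  0.04785394]
dialctr [ 0.51197018 -0.0088986   0.06625824]
[251.  169.5] 42 0 r 0.036921133006860306 cw angle -0.7988767327429841
[251.  169.5] 42 0.038 r 0.06527499798928002 cw angle -0.5414882608654815
[221.65957447 208.70212766] 47 0 r 0.032672852712886225 cw angle 2.5346246231659473
[221.65957447 208.70212766] 47 0.038 r 0.012268893522825872 cw angle 0.37984988625228006
button [293.19306931 195.89851485] [[5.78437361e-01 1.65217524e-04 1.09162547e-01]] [[ 5.78345499e-01 -1.51591065e-04  1.08000000e-01]]
scene [[331.09065647 145.58347838]
 [329.43173883 153.41972453]]
side [[272.68979175 244.62201453]
 [277.05570702 247.94979762]]
grip [ 0.50150671 -0.0101336   0.0889296 ] up [0.90060306 0.10629776 0.42144384] n [-0.41853859 -0.04939992  0.90685451] ey [-0.11721589  0.99310646  0.        ]
```

```bash
cat > plan.py <<'E'
from h import *
import sys
D=np.array([.51197,-.00890,.06626]);up=np.array([.9006,.1063,.42144]);n=np.array([-.41854,-.0494,.90685]);ey=np.cross(n,up)
def go(th,out,X=None,y=None):
    s=readout.read_state();R=Ro.from_rotvec(s['orientation']);p=np.array(s['tool_pos'])
    x=np.sin(th)*up+np.cos(th)*ey;yy=-n
    Rg=Ro.from_matrix(np.c_[x,yy,np.cross(x,yy)])
    tgt=D+n*out if X is None else X
    w=(R.inv()*Rg).as_rotvec(degrees=True)
    print('turn deg',w.round(2),'|',np.linalg.norm(w).round(2),'shift now cm',(R.inv().apply(tgt-p)*100).round(2),'shift in goal frame',(Rg.inv().apply(tgt-p)*100).round(2))
    # actual wing-angle of the tool
    xt=R.apply([1,0,0]); print('tool theta',np.arctan2(xt@up,xt@ey).round(3),'out mm',((p-D)@n*1e3).round(1),'off up,ey',((p-D)@up*1e3).round(1),((p-D)@ey*1e3).round(1),'q',np.round(s['q'],3),'t',round(s['t'],2),'F',np.round(s['force'],1),'T',np.round(R.inv().apply(s['wrist_torque']),3),'open',round(s['opening'],4))
if __name__=='__main__': go(float(sys.argv[1]),float(sys.argv[2]))
E
python3 plan.py 0.38 0.09
```

```text
turn deg [-13.69 -73.7  -23.01] | 78.42 shift now cm [-12.57   8.17  -1.34] shift in goal frame [-5.39  2.08 13.89]
tool theta 1.7 out mm 110.8 off up,ey 149.0 -1.5 q [-0.085  0.13   1.488  0.     1.523 -0.085] t 0.45 F [-0.2  0.2 -0.2] T [-0.032 -0.005 -0.042] open 0.0934
```

```bash
python3 -m creep '[[[0,0,0,0,-1.4,-7.4,-2.3],[0,0,0,0,-1.4,-7.4,-2.3],[0,0,0,0,-1.4,-7.4,-2.3],[0,0,0,0,-1.4,-7.4,-2.3],[0,0,0,0,-1.4,-7.4,-2.3],[0,0,0,0,-1.4,-7.4,-2.3],[0,0,0,0,-1.4,-7.4,-2.3],[0,0,0,0,-1.4,-7.4,-2.3]]]' 30; python3 plan.py 0.38 0.09
```

```text
t: 1.25
tool_pos: [0.6011, 0.0007, 0.2303]
orientation: [-1.587, -1.125, 0.593]
force: [-0.6, 0.2, -0.1]
opening: 0.0931
turn deg [ -2.08 -12.14  -4.12] | 12.99 shift now cm [-8.12  3.07 12.46] shift in goal frame [-5.49  2.1  14.  ]
tool theta 0.591 out mm 111.0 off up,ey 150.4 -0.9 q [-0.105 -0.223  1.875  0.038  1.119 -1.201] t 1.25 F [-0.6  0.2 -0.1] T [0.088 0.019 0.013] open 0.0931
```

```bash
python3 -m creep '[[[0,0,0,0,-1.1,-6.4,-2.2],[0,0,0,0,-1.1,-6.4,-2.2],[0.3,-1,0.2,2.6,0,0,0],[0.3,-1,0.2,2.6,0,0,0],[0.3,-1,0.2,2.6,0,0,0],[0.3,-1,0.2,2.6,0,0,0],[0.3,-1,0.2,2.6,0,0,0],[0.3,0,0,0,0,0,0]]]' 30; python3 plan.py 0.38 0.09
```

```text
t: 2.05
tool_pos: [0.4762, -0.0158, 0.159]
orientation: [-1.528, -1.381, 0.721]
force: [-0.9, -0.0, -0.7]
opening: 0.0651
turn deg [0.45 1.56 0.51] | 1.7 shift now cm [0.03 0.94 0.67] shift in goal frame [0.02 0.94 0.67]
tool theta 0.353 out mm 99.4 off up,ey 6.1 -2.6 q [-0.273 -0.66   2.337  0.195  1.059 -1.671] t 2.05 F [-0.9 -0.  -0.7] T [0.1   0.028 0.023] open 0.0651
```

```bash
python3 -m creep '[[[0.3,0,0.4,0.33,0,1.5,0.5],[0.3,0,0.5,0.33,0,0,0],[0.3,0,0,0,0,0,0],[0.3,0,0,0,0,0,0],[0.3,0,0,0,0,0,0],[0.3,0,0,0,0,0,0],[0.3,0,0,0,0,0,0],[0.3,0,0,0,0,0,0]]]' 30; python3 plan.py 0.38 0.017; python3 - <<'E'
from h import *;from plan import D,up,n,ey
c=snap('wrist','w2.png'); print(proj(c,[D,D+.025*n,D+.038*n]),proj(c,[D+.038*n+.0125*(np.cos(.38)*up-np.sin(.38)*ey)]))
E
```

```text
t: 2.85
tool_pos: [0.4783, -0.0141, 0.1529]
orientation: [-1.545, -1.362, 0.701]
force: [0.1, 0.6, 0.5]
opening: 0.0651
turn deg [0.88 0.16 0.07] | 0.9 shift now cm [-0.1   7.58  0.68] shift in goal frame [-0.1   7.59  0.56]
tool theta 0.377 out mm 92.9 off up,ey 5.6 -1.2 q [-0.257 -0.654  2.346  0.181  1.033 -1.627] t 2.85 F [0.1 0.6 0.5] T [0.135 0.025 0.032] open 0.0651
[[312.67510211 194.81680622]
 [312.42528635 203.55956904]
 [312.27410652 208.85505343]] [[312.26911058 224.56640063]]
```

View pics/w2.png

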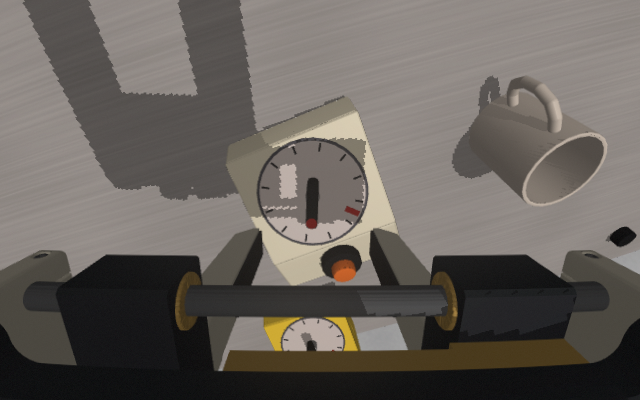

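The picture shows the wing vertical at column 312, with the dot at (312,224), within 1 px of the prediction. I'll go in.

```bash
python3 -m creep '[[[0.3,0,1,0.3,0.9,0,0],[0.3,0,1,0.3,0,0,0],[0.3,-0.1,1,0.2,0,0,0],[0.3,0,1,0,0,0,0],[0.3,0,1,0,0,0,0],[0.3,0,0.5,0,0,0,0],[0.3,0,0,0,0,0,0],[0.3,0,0,0,0,0,0]]]' 30; python3 plan.py 0.38 0.017
```

```text
t: 3.7
tool_pos: [0.4941, -0.0098, 0.0951]
orientation: [-1.532, -1.353, 0.711]
force: [-0.0, 0.5, -0.5]
opening: 0.0651
turn deg [-0.07  0.16  0.05] | 0.18 shift now cm [ 0.04  1.67 -0.42] shift in goal frame [ 0.04  1.67 -0.42]
tool theta 0.377 out mm 33.7 off up,ey -4.0 1.2 q [-0.233 -0.494  2.351  0.19   0.883 -1.636] t 3.7 F [-0.   0.5 -0.5] T [ 0.186 -0.007 -0.028] open 0.0651
```

```bash
python3 -m creep '[[[0.3,0,0.6,-0.25,0,0,0],[0.3,0.05,0.6,-0.2,0,0,0],[0.3,0,0.4,0,0,0,0],[0.3,0,0.2,0,0,0,0],[1,0,0,0,0,0,0],[1,0,0,0,0,0,0],[1,0,0,0,0,0,0],[1,0,0,0,0,0,0]]]' 35; python3 plan.py 0.38 0.017
```

```text
t: 4.5
tool_pos: [0.5075, -0.01, 0.0808]
orientation: [-1.534, -1.354, 0.709]
force: [0.2, 0.1, -0.3]
opening: 0.0379
turn deg [0.07 0.17 0.06] | 0.19 shift now cm [-0.03 -0.19  0.21] shift in goal frame [-0.03 -0.19  0.21]
tool theta 0.377 out mm 15.1 off up,ey 2.1 -0.5 q [-0.225 -0.419  2.329  0.195  0.827 -1.639] t 4.5 F [ 0.2  0.1 -0.3] T [0.093 0.016 0.008] open 0.0379
```

```bash
python3 -m creep '[[[1,0,-0.15,0.2,0,0,0],[1,0,0,0,0,0,0],[1,0,0,0,0,0,0],[1,0,0,0,0,0,0],[1,0,0,0,0,0,0],[1,0,0,0,0,0,0],[1,0,0,0,0,4,0],[1,0,0,0,0,4,0]]]' 35; python3 plan.py 0.38 0.017
```

```text
t: 5.3
tool_pos: [0.5045, -0.0119, 0.0815]
orientation: [-1.558, -1.247, 0.591]
force: [-1.6, -1.4, -0.1]
opening: 0.0102
turn deg [ 0.15 -7.92 -0.18] | 7.93 shift now cm [0.21 0.   0.05] shift in goal frame [0.21 0.01 0.02]
tool theta 0.518 out mm 17.1 off up,ey -0.6 -2.1 q [-0.227 -0.432  2.337  0.189  0.831 -1.495] t 5.3 F [-1.6 -1.4 -0.1] T [ 0.107 -0.087  0.369] open 0.0102
```

```bash
python3 -m creep '[[[1,0.1,0,0,0,7,0],[1,0,0,0,0,7,0],[1,0,0,0,0,7,0],[1,0,0,0,0,7,0],[1,0,0,0,0,7,0],[1,0,0,0,0,7,0],[1,0,0,0,0,7,0],[1,0,0,0,0,7,0]]]' 35; python3 plan.py 1.5 0.017
```

```text
t: 6.1
tool_pos: [0.5037, -0.0126, 0.081]
orientation: [-1.531, -0.459, -0.219]
force: [-1.8, -0.7, 1.7]
opening: 0.0099
turn deg [ 0.42 -1.79 -0.16] | 1.85 shift now cm [0.17 0.   0.26] shift in goal frame [0.18 0.   0.26]
tool theta 1.531 out mm 17.0 off up,ey -1.6 -2.7 q [-0.225 -0.432  2.337  0.182  0.832 -0.476] t 6.1 F [-1.8 -0.7  1.7] T [-0.207 -0.114  0.356] open 0.0099
```

```bash
python3 -m creep '[[[1,0.1,0,0.1,0,7,0],[1,0,0,0.1,0,7,0],[1,0,0,0,0,7,0],[1,0,0,0,0,7,0],[1,0,0,0,0,7,0],[1,0,0,0,0,7,0],[1,0,0,0,0,7,0],[1,0,0,0,0,7,0]]]' 35; python3 plan.py 2.5 0.017;  python3 -m creep '[[[1,0,0,0,0,7,0],[1,0,0,0,0,7,0],[1,0,0,0,0,7,0],[1,0,0,0,0,7,0],[1,0,0,0,0,7,0],[1,0,0,0,0,7,0],[1,0,0,0,0,7,0],[1,0,0,0,0,5,0]]]' 35; python3 plan.py 3.52 0.017
```

```text
t: 6.9
tool_pos: [0.5026, -0.0122, 0.0806]
orientation: [-1.231, 0.352, -0.931]
force: [-0.7, -0.9, 1.0]
opening: 0.0104
turn deg [ 0.7  -2.66  0.27] | 2.77 shift now cm [-0.03 -0.    0.35] shift in goal frame [-0.01  0.    0.35]
tool theta 2.546 out mm 17.0 off up,ey -2.7 -2.2 q [-0.22  -0.431  2.336  0.172  0.835  0.551] t 6.9 F [-0.7 -0.9  1. ] T [-0.342 -0.058  0.198] open 0.0104
t: 7.7
tool_pos: [0.5023, -0.011, 0.0805]
orientation: [-0.69, 1.117, -1.492]
force: [-0.1, -0.2, -1.3]
opening: 0.0104
turn deg [ 0.22 -0.44  0.68] | 0.84 shift now cm [-0.19 -0.    0.23] shift in goal frame [-0.19  0.    0.24]
tool theta -2.756 out mm 17.0 off up,ey -2.9 -0.9 q [-0.218 -0.432  2.336  0.172  0.836  1.534] t 7.7 F [-0.1 -0.2 -1.3] T [-0.244 -0.097 -0.048] open 0.0104
```

```bash
python3 -m creep '[[[0.35,0,0,0,0,0,0],[0.35,0,0,0,0,0,0],[0.35,0,0,0,0,0,0],[0.35,0,0,0,0,0,0],[0.35,0,0,0,0,0,0],[0.35,0,0,0,0,0,0],[0.35,0,0,0,0,0,0],[0.35,-0.1,0,0.2,0,0,0]]]' 35; python3 plan.py 3.52 0.017; python3 - <<'E'
from h import *;from plan import D,up,n,ey
c=snap('wrist');b=snap('side')
cv2.imwrite('pics/w3.png',np.vstack([c['frame'],np.zeros((10,640,3),np.uint8)])[:,:,::-1])
print(proj(c,[D+.038*n+.0125*(np.cos(a)*up-np.sin(a)*ey) for a in(3.3,3.5,3.7)]))
E
```

```text
t: 8.5
tool_pos: [0.5043, -0.0102, 0.0815]
orientation: [-0.694, 1.112, -1.488]
force: [-0.0, -0.5, 1.0]
opening: 0.06
turn deg [ 0.22 -0.04  0.65] | 0.69 shift now cm [-0.05  0.    0.04] shift in goal frame [-0.05  0.01  0.04]
tool theta -2.762 out mm 17.1 off up,ey -0.6 -0.4 q [-0.215 -0.426  2.33   0.171  0.836  1.531] t 8.5 F [-0.  -0.5  1. ] T [-0.309  0.054 -0.058] open 0.06
[[323.08096171 288.54500567]
 [318.29018035 289.07728181]
 [313.48199156 288.7697768 ]]
```

View pics/w3.png

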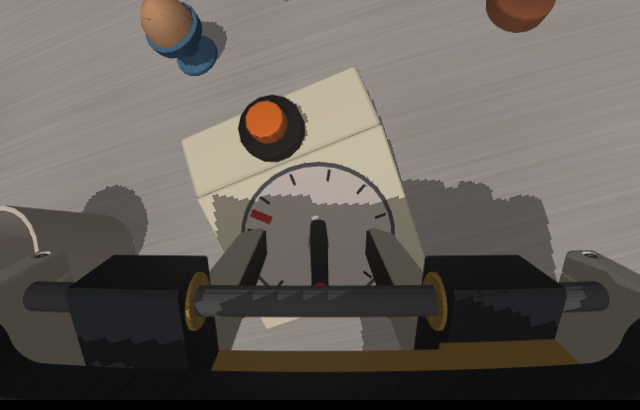

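The wing stayed aligned between the jaws, with the dot at (320,287), so the key is at about 3.5. Turning back with the jaws open.

```bash
python3 -m creep '[[[0.35,0,0,0,0,-8,0],[0.35,0,0,0,0,-8,0],[0.35,0,0,0,0,-8,0],[0.35,0,0,0,0,-8,0],[0.35,0,0,0,0,-8,0],[0.35,0,0,0,0,-8,0],[0.35,0,0,0,0,-8,0],[0.35,0,0,0,0,-8,0]]]' 35; python3 plan.py 0.385 0.017;  python3 -m creep '[[[0.35,0,0,0,0,-8,0],[0.35,0,0,0,0,-8,0],[0.35,0,0,0,0,-8,0],[0.35,0,0,0,0,-8,0],[0.35,0,0,0,0,-8,0],[0.35,0,0,0,0,-8,0],[0.35,0,0,0,0,-8,0],[0.35,0,0,0,0,-8,0]]]' 35; python3 plan.py 0.385 0.017
```

```text
t: 9.4
tool_pos: [0.5055, -0.0101, 0.0824]
orientation: [-1.304, 0.204, -0.809]
force: [-0.1, 0.2, -0.4]
opening: 0.0603
turn deg [   0.53 -113.23   -0.56] | 113.23 shift now cm [-0.09  0.04 -0.03] shift in goal frame [0.01 0.04 0.09]
tool theta 2.361 out mm 17.4 off up,ey 0.8 -0.4 q [-0.214 -0.424  2.327  0.171  0.835  0.372] t 9.4 F [-0.1  0.2 -0.4] T [-0.135 -0.021  0.165] open 0.0603
t: 10.2
tool_pos: [0.506, -0.01, 0.0827]
orientation: [-1.575, -0.72, 0.043]
force: [-0.1, -1.2, -0.2]
opening: 0.0606
turn deg [  0.12 -46.44  -0.65] | 46.44 shift now cm [-0.11  0.04  0.09] shift in goal frame [-0.01  0.04  0.15]
tool theta 1.196 out mm 17.4 off up,ey 1.4 -0.4 q [-0.214 -0.423  2.326  0.171  0.835 -0.793] t 10.2 F [-0.1 -1.2 -0.2] T [0.086 0.048 0.144] open 0.0606
```

```bash
python3 -m creep '[[[0.35,0,0,0,0,-8,0],[0.35,0,0,0,0,-8,0],[0.35,0,0,0,0,-8,0],[0.35,0,0,0,0,-8,0],[0.35,0,0,0,0,-7,0],[0.35,0,0,0,0,-6,0],[1,-0.05,0.04,0.15,0,0,0],[1,0,0,0.05,0,0,0]]]' 35; python3 plan.py 0.385 0.017;  python3 -m creep '[[[1,0,0,0,0,0,0],[1,0,0,0,0,0,0],[1,0,0,0,0,0,0],[1,0,0,0,0,0,0],[1,0,0,0,0,0,0],[1,0,0,0,0,0,0],[1,0,0,0,0,0,0],[1,0,0,0,0,0,0]]]' 35; python3 plan.py 0.385 0.017
```

```text
t: 11.0
tool_pos: [0.5046, -0.0099, 0.0816]
orientation: [-1.54, -1.346, 0.72]
force: [-0.5, -0.1, 0.5]
opening: 0.0491
turn deg [-0.13  0.56 -0.63] | 0.85 shift now cm [ 0.02  0.01 -0.02] shift in goal frame [ 0.02  0.01 -0.02]
tool theta 0.375 out mm 17.1 off up,ey -0.2 -0.1 q [-0.214 -0.427  2.331  0.172  0.834 -1.615] t 11.0 F [-0.5 -0.1  0.5] T [ 0.209  0.03  -0.05 ] open 0.0491
t: 11.8
tool_pos: [0.5042, -0.0115, 0.0813]
orientation: [-1.543, -1.339, 0.717]
force: [0.4, -1.0, -0.2]
opening: 0.0103
turn deg [-0.14  0.19 -0.8 ] | 0.84 shift now cm [ 0.19  0.   -0.03] shift in goal frame [ 0.19  0.01 -0.03]
tool theta 0.382 out mm 17.1 off up,ey -1.0 -1.7 q [-0.216 -0.427  2.331  0.168  0.834 -1.607] t 11.8 F [ 0.4 -1.  -0.2] T [0.173 0.011 0.119] open 0.0103
```

```bash
python3 -m creep '[[[1,0,0,0,0,7,0],[1,0,0,0,0,7,0],[1,0,0,0,0,7,0],[1,0,0,0,0,7,0],[1,0,0,0,0,7,0],[1,0,0,0,0,7,0],[1,0,0,0,0,7,0],[1,0,0,0,0,7,0]]]' 35; python3 plan.py 2.36 0.017;  python3 -m creep '[[[1,0,0,0,0,7,0],[1,0,0,0,0,7,0],[1,0,0,0,0,7,0],[1,0,0,0,0,7,0],[1,0,0,0,0,6,0],[1,0,0,0,0,0,0],[1,0,0,0,0,0,0],[1,0,0,0,0,0,0]]]' 35; python3 plan.py 2.36 0.017
```

```text
t: 12.6
tool_pos: [0.5037, -0.012, 0.0811]
orientation: [-1.559, -0.562, -0.11]
force: [-1.7, -1.5, -0.4]
opening: 0.0102
turn deg [ 0.93 55.4  -0.27] | 55.41 shift now cm [0.18 0.   0.18] shift in goal frame [-0.05  0.01  0.26]
tool theta 1.393 out mm 17.1 off up,ey -1.5 -2.1 q [-0.216 -0.427  2.331  0.166  0.835 -0.594] t 12.6 F [-1.7 -1.5 -0.4] T [ 0.02  -0.178  0.409] open 0.0102
t: 13.4
tool_pos: [0.5033, -0.012, 0.0809]
orientation: [-1.429, -0.075, -0.565]
force: [-1.5, -0.5, 0.5]
opening: 0.0102
turn deg [ 1.000e+00  2.023e+01 -2.000e-02] | 20.25 shift now cm [ 0.09 -0.    0.27] shift in goal frame [-0.01  0.    0.28]
tool theta 2.007 out mm 17.0 off up,ey -2.0 -2.1 q [-0.215 -0.427  2.331  0.164  0.836  0.022] t 13.4 F [-1.5 -0.5  0.5] T [-0.217 -0.086  0.242] open 0.0102
```

```bash
python3 -m creep '[[[1,0,0,0,0,3,0],[1,0,0,0,0,3,0],[1,0,0,0,0,3,0],[1,0,0,0,0,3,0],[1,0,0,0,0,2,0],[1,0,0,0,0,2,0],[1,0,0,0,0,0,0],[1,0,0,0,0,0,0]]]' 35; python3 plan.py 2.36 0.017;  python3 -m creep '[[[1,0,0,0,0,2,0],[1,0,0,0,0,2,0],[1,0,0,0,0,0,0],[1,0,0,0,0,0,0],[1,0,0,0,0,0,0],[1,0,0,0,0,0,0],[1,0,0,0,0,0,0],[1,0,0,0,0,0,0]]]' 35; python3 plan.py 2.36 0.017
```

```text
t: 14.2
tool_pos: [0.5032, -0.0119, 0.0808]
orientation: [-1.341, 0.141, -0.754]
force: [-1.4, 0.4, 0.5]
opening: 0.0102
turn deg [1.01 4.65 0.09] | 4.76 shift now cm [ 0.04 -0.    0.29] shift in goal frame [0.01 0.   0.29]
tool theta 2.279 out mm 17.0 off up,ey -2.1 -1.9 q [-0.215 -0.427  2.331  0.164  0.836  0.294] t 14.2 F [-1.4  0.4  0.5] T [-0.262 -0.166  0.215] open 0.0102
t: 15.0
tool_pos: [0.5031, -0.0119, 0.0808]
orientation: [-1.318, 0.19, -0.795]
force: [-0.7, -0.8, -1.0]
opening: 0.0099
turn deg [1.01 1.13 0.12] | 1.52 shift now cm [0.02 0.   0.29] shift in goal frame [0.01 0.01 0.29]
tool theta 2.34 out mm 17.1 off up,ey -2.1 -1.9 q [-0.215 -0.427  2.331  0.164  0.836  0.355] t 15.0 F [-0.7 -0.8 -1. ] T [-0.308 -0.095  0.264] open 0.0099
```

```bash
for i in 1; do python3 -m creep '[[[1,0,0,0,0,0,0],[1,0,0,0,0,0,0],[1,0,0,0,0,0,0],[1,0,0,0,0,0,0],[1,0,0,0,0,0,0],[1,0,0,0,0,2,0],[1,0,0,0,0,2,0],[1,0,0,0,0,2,0]]]' 35; python3 plan.py 2.36 0.017;python3 -m creep '[[[1,0,0,0,0,0,0],[1,0,0,0,0,0,0],[1,0,0,0,0,0,0],[1,0,0,0,0,0,0],[1,0,0,0,0,0,0],[1,0,0,0,0,0,0],[1,0,0,0,0,0,0],[1,0,0,0,0,0,0]]]' 35; python3 plan.py 2.36 0.017; done
```

```text
t: 15.8
tool_pos: [0.5031, -0.0118, 0.0808]
orientation: [-1.277, 0.275, -0.866]
force: [-2.7, -0.7, 2.4]
opening: 0.0107
turn deg [ 1.01 -5.01  0.17] | 5.11 shift now cm [-0.   -0.    0.29] shift in goal frame [0.02 0.   0.29]
tool theta 2.447 out mm 17.0 off up,ey -2.2 -1.9 q [-0.214 -0.427  2.331  0.164  0.837  0.463] t 15.8 F [-2.7 -0.7  2.4] T [-0.37  -0.147  0.294] open 0.0107
t: 16.6
tool_pos: [0.503, -0.0118, 0.0807]
orientation: [-1.278, 0.273, -0.865]
force: [-0.8, -1.7, 0.7]
opening: 0.0104
turn deg [ 1.01 -4.86  0.16] | 4.96 shift now cm [ 0.   -0.    0.29] shift in goal frame [0.03 0.   0.29]
tool theta 2.445 out mm 17.0 off up,ey -2.2 -1.9 q [-0.214 -0.427  2.331  0.164  0.837  0.46 ] t 16.6 F [-0.8 -1.7  0.7] T [-0.323 -0.126  0.227] open 0.0104
```

```bash
python3 -m creep '[[[1,0,0,0,0,0,0],[1,0,0,0,0,0,0],[1,0,0,0,0,0,0],[1,0,0,0,0,0,0],[1,0,0,0,0,0,0],[1,0,0,0,0,2,0],[1,0,0,0,0,2,0],[1,0,0,0,0,2,0]]]' 35; python3 plan.py 2.36 0.017;  python3 - <<'E'
from h import *;from plan import D,up,n,ey
c=snap('wrist','w4.png')
for r,o in((.0125,.038),(.037,0)): print(proj(c,[D+o*n+r*(np.cos(a)*up-np.sin(a)*ey) for a in(5.3,5.4,5.5,5.6)]))
cv2.imwrite('pics/w4c.png',cv2.resize(c['frame'][120:320,200:440],(720,600))[:,:,::-1])
E
```

```text
t: 17.4
tool_pos: [0.5029, -0.012, 0.0807]
orientation: [-1.234, 0.358, -0.934]
force: [-2.4, -2.5, 2.3]
opening: 0.0108
turn deg [  1.04 -10.95   0.21] | 11.0 shift now cm [-0.03 -0.    0.32] shift in goal frame [0.03 0.   0.32]
tool theta 2.551 out mm 17.0 off up,ey -2.5 -2.0 q [-0.214 -0.427  2.331  0.163  0.837  0.567] t 17.4 F [-2.4 -2.5  2.3] T [-0.878 -0.41   0.294] open 0.0108
[[306.53273961 244.25101539]
 [308.9225114  243.46990783]
 [311.39064766 242.90961418]
 [313.91071757 242.5765526 ]]
[[291.98995755 181.35839248]
 [297.84362264 179.30593455]
 [303.90859389 177.83279212]
 [310.11393771 176.95887868]]
```

View pics/w4c.png

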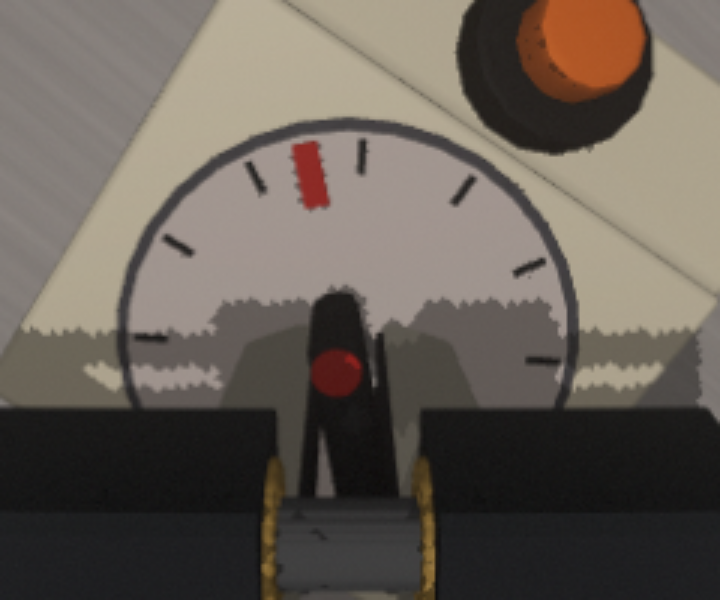

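Torque rose to −0.41 N m, and the dot at full-frame (312,244) points at the tick at (304,178). The key is on its stop and the case has not turned. Release and back off.

```bash
python3 -m creep '[[[1,0,0,0,0,-2,0],[0.4,0,0,0,0,0,0],[0.4,0,0,0,0,0,0],[0.4,0,0,0,0,0,0],[0.4,0,0,0,0,0,0],[0.4,0,0,0,0,0,0],[0.4,0,0,0,0,0,0],[0.4,0,0,0,0,0,0]]]' 35; python3 -m creep '[[[0.4,0,-1,0,0,0,0],[0.4,0,-2,0,0,0,0],[0.4,0,-2,0,0,0,0],[0.4,0,-2,0,0,0,0],[0.4,0,-2,0,0,0,0],[0.4,0,-1,0,0,0,0],[0.4,0,0,0,0,0,0],[0.4,0,0,0,0,0,0]]]' 35; python3 plan.py 2.36 0.12; python3 - <<'E'
from h import *;from plan import D,up,n,ey
from face import onplane
c=snap('wrist','w5.png')
f=c['frame'];hsv=cv2.cvtColor(f,cv2.COLOR_RGB2HSV)
m=cv2.inRange(hsv,(0,130,50),(4,255,255))|cv2.inRange(hsv,(172,130,50),(180,255,255))
nn,l,st,ce=cv2.connectedComponentsWithStats(m)
D2=D-.001*up-.001*ey
for i in range(1,nn):
    if st[i,4]>15:
        for off in(0,.038):
            for C in(D,D2):
                X=onplane(c,ce[i],C+off*n,n)-C;a,b=X@up,X@ey
                print(ce[i].round(1),st[i,4],off,'r',np.hypot(a,b).round(4),'ang',(np.arctan2(-b,a)%6.283).round(3))
m=cv2.inRange(hsv,(6,150,60),(17,255,255));nn,l,st,ce=cv2.connectedComponentsWithStats(m)
for i in range(1,nn):
    if st[i,4]>100: print('orange',ce[i].round(1),st[i,4],world(c,ce[i]).round(4),world(c,ce[i],.108).round(4))
E
```

```text
t: 18.25
tool_pos: [0.5032, -0.0117, 0.0808]
orientation: [-1.247, 0.332, -0.913]
force: [-0.1, -0.3, -0.1]
opening: 0.0553
t: 19.05
tool_pos: [0.4599, -0.0151, 0.1737]
orientation: [-1.248, 0.334, -0.912]
force: [-0.3, -0.3, -0.1]
opening: 0.0559
turn deg [ 1.06 -9.13  0.1 ] | 9.19 shift now cm [ 0.13 -0.05  0.19] shift in goal frame [ 0.16 -0.05  0.17]
tool theta 2.519 out mm 119.5 off up,ey -2.3 -0.0 q [-0.255 -0.717  2.336  0.152  1.126  0.542] t 19.05 F [-0.3 -0.3 -0.1] T [-0.186  0.009  0.153] open 0.0559
[499.4  23.1] 43 0 r 0.2145 ang 0.179
[499.4  23.1] 43 0 r 0.2153 ang 0.174
[499.4  23.1] 43 0.038 r 0.1921 ang 0.138
[499.4  23.1] 43 0.038 r 0.1929 ang 0.132
[525.   41.9] 48 0 r 0.2245 ang 0.302
[525.   41.9] 48 0 r 0.2252 ang 0.297
[525.   41.9] 48 0.038 r 0.1997 ang 0.259
[525.   41.9] 48 0.038 r 0.2004 ang 0.253
[310.2 154.2] 66 0 r 0.0371 ang 5.482
[310.2 154.2] 66 0 r 0.0386 ang 5.483
[310.2 154.2] 66 0.038 r 0.0425 ang 5.52
[310.2 154.2] 66 0.038 r 0.0439 ang 5.519
[315.  191.1] 89 0 r 0.0025 ang 4.622
[315.  191.1] 89 0 r 0.0036 ang 4.933
[315.  191.1] 89 0.038 r 0.0119 ang 5.48
[315.  191.1] 89 0.038 r 0.0133 ang 5.482
orange [545.5   5.9] 239 [[ 0.851  -0.0709  0.1065]] [[ 0.8483 -0.0702  0.108 ]]
orange [367.6 126.7] 517 [[ 5.747e-01 -3.000e-04  1.095e-01]] [[ 5.755e-01 -4.000e-04  1.080e-01]]
orange [563.3 209.1] 1343 [[ 0.6573 -0.2086  0.1192]] [[ 0.668  -0.2207  0.108 ]]
```

View pics/w5.png

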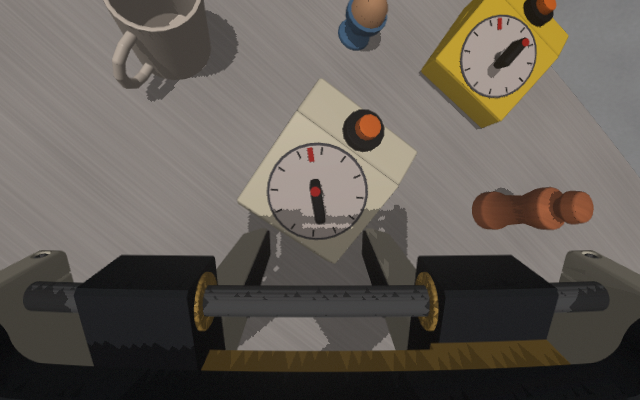

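Dot at 5.480, tick at 5.482: wound to the stop. Now the button.

```bash
cat > btn.py <<'E'
from h import *
import sys
s=readout.read_state();R=Ro.from_rotvec(s['orientation']);p=np.array(s['tool_pos'])
y=R.apply([0,1,0]);v=np.cross(y,[0,0,-1]);a=np.arcsin(np.linalg.norm(v));v=v/np.linalg.norm(v)*a
Rg=Ro.from_rotvec(v)*R; T=np.array([.577,-.0003,float(sys.argv[1])])
print('turn',R.inv().apply(np.degrees(v)).round(2),'shift now',(R.inv().apply(T-p)*100).round(2),'shift goal frame',(Rg.inv().apply(T-p)*100).round(2))
print('p',p.round(4),'tip z',(p+.011*y)[2].round(4),'q',np.round(s['q'],2),'F',np.round(s['force'],1),'open',round(s['opening'],4),'t',s['t'])
E
python3 btn.py 0.15
```

```text
turn [-19.23  -0.    14.66] shift now [5.58 6.97 8.08] shift goal frame [6.79 2.34 9.67]
p [ 0.4598 -0.015   0.1734] tip z 0.1634 q [-0.25 -0.72  2.34  0.15  1.13  0.54] F [ 0.3 -0.2  0.2] open 0.0558 t 19.1
```

```bash
python3 -m creep '[[[1,0,0,0,-6.4,0,4.9],[1,0,0,0,-6.4,0,4.9],[1,0,0,0,-6.4,0,4.9],[1,1.7,0,2.4,0,0,0],[1,1.7,0,2.4,0,0,0],[1,1.7,0,2.4,0,0,0],[1,1.7,0,2.4,0,0,0],[1,0,0,0,0,0,0]]]' 35;python3 btn.py 0.15
```

```text
t: 19.9
tool_pos: [0.575, 0.0016, 0.1552]
orientation: [-1.482, 0.671, -0.632]
force: [-1.4, 1.0, -1.0]
opening: 0.0009
turn [ 1.12  0.   -1.02] shift now [0.29 0.52 0.04] shift goal frame [0.28 0.52 0.03]
p [0.575  0.0016 0.1552] tip z 0.1443 q [-0.09  0.14  1.62 -0.    1.41  0.75] F [-1.4  1.  -1. ] open 0.0009 t 19.9
```

```bash
python3 -m creep '[[[1,0.28,0,0,1.1,0,-1],[1,0,0.7,0,0,0,0],[1,0,0.7,0,0,0,0],[1,0,0.7,0,0,0,0],[1,0,0.4,0,0,0,0],[1,0,0.2,0,0,0,0],[1,0,0,0,0,0,0],[1,0,0,0,0,0,0]]]' 35;python3 btn.py 0.12
```

```text
t: 20.7
tool_pos: [0.5725, -0.0008, 0.1223]
orientation: [-1.472, 0.654, -0.648]
force: [-1.1, -0.1, 0.1]
opening: 0.0004
turn [ 0.16 -0.   -0.17] shift now [0.27 0.23 0.36] shift goal frame [0.27 0.23 0.36]
p [ 0.5725 -0.0008  0.1223] tip z 0.1113 q [-0.09  0.14  1.68  0.    1.33  0.74] F [-1.1 -0.1  0.1] open 0.0004 t 20.7
```

```bash
python3 -m creep '[[[1,0.27,0,0.36,0,0,0],[1,0,0,0,0,0,0],[1,0,0.2,0,0,0,0],[1,0,0.2,0,0,0,0],[1,0,0.2,0,0,0,0],[1,0,0.2,0,0,0,0],[1,0,0,0,0,0,0],[1,0,0,0,0,0,0]]]' 35;python3 btn.py 0.113
```

```text
t: 21.5
tool_pos: [0.5788, -0.0003, 0.1159]
orientation: [-1.471, 0.652, -0.65]
force: [-1.1, 0.4, 3.4]
opening: 0.0007
turn [ 0.04  0.   -0.04] shift now [-0.12  0.29 -0.13] shift goal frame [-0.12  0.29 -0.13]
p [ 5.788e-01 -3.000e-04  1.159e-01] tip z 0.1049 q [-0.09  0.16  1.67 -0.    1.31  0.74] F [-1.1  0.4  3.4] open 0.0007 t 21.5
```

```bash
python3 -m creep '[[[1,0,0.1,0,0,0,0],[1,0,0.1,0,0,0,0],[1,0,0.1,0,0,0,0],[1,0,0.1,0,0,0,0],[1,0,0.1,0,0,0,0],[1,0,0.1,0,0,0,0],[1,0,0.1,0,0,0,0],[1,0,0.1,0,0,0,0]]]' 35;python3 btn.py 0.113
```

```text
t: 22.3
tool_pos: [0.5789, -0.0003, 0.1131]
orientation: [-1.471, 0.651, -0.651]
force: [-6.0, -0.3, 11.1]
opening: 0.0004
turn [0.03 0.   0.  ] shift now [-0.13  0.01 -0.14] shift goal frame [-0.13  0.01 -0.14]
p [ 5.789e-01 -3.000e-04  1.131e-01] tip z 0.1021 q [-0.09  0.16  1.67 -0.    1.31  0.74] F [-6.  -0.3 11.1] open 0.0004 t 22.3
```

```bash
python3 -m creep '[[[1,0,0.15,0,0,0,0],[1,0,0.15,0,0,0,0],[1,0,0.15,0,0,0,0],[1,0,0.15,0,0,0,0],[1,0,0.15,0,0,0,0],[1,0,0.15,0,0,0,0],[1,0,0.15,0,0,0,0],[1,0,0.15,0,0,0,0]]]' 35;python3 btn.py 0.113; python3 -m creep '[[[1,0,-0.5,0,0,0,0],[1,0,-2,0,0,0,0],[1,0,-3,0,0,0,0],[1,0,-3,0,0,0,0],[1,0,-3,0,0,0,0],[1,0,-3,0,0,0,0],[1,0,0,0,0,0,0],[1,0,0,0,0,0,0]]]' 35; python3 - <<'E'
from h import *;from plan import D,up,n,ey
from face import onplane
c=snap('wrist');b=snap('side');a=snap('scene')
cv2.imwrite('pics/end.png',np.hstack([cv2.resize(c['frame'],(400,250)),cv2.resize(a['frame'][100:300,180:500],(400,250))])[:,:,::-1])
hsv=cv2.cvtColor(c['frame'],cv2.COLOR_RGB2HSV)
m=cv2.inRange(hsv,(0,130,50),(4,255,255))|cv2.inRange(hsv,(172,130,50),(180,255,255))
nn,l,st,ce=cv2.connectedComponentsWithStats(m)
for i in range(1,nn):
    if st[i,4]>10:
        for off in(0,.038):
            X=onplane(c,ce[i],D+off*n,n)-D;u,v=X@up,X@ey
            if np.hypot(u,v)<.05: print(ce[i].round(1),off,'r',np.hypot(u,v).round(4),'ang',(np.arctan2(-v,u)%6.283).round(3))
m=cv2.inRange(hsv,(6,150,60),(17,255,255));nn,l,st,ce=cv2.connectedComponentsWithStats(m)
for i in range(1,nn):
    if st[i,4]>100: print('orange',world(c,ce[i]).round(4))
E
python3 btn.py .113
```

```text
t: 23.1
tool_pos: [0.5789, -0.0003, 0.113]
orientation: [-1.472, 0.649, -0.651]
force: [-7.5, 1.0, 15.3]
opening: 0.0005
turn [0.01 0.   0.08] shift now [-0.13  0.   -0.14] shift goal frame [-0.13  0.   -0.14]
p [ 5.789e-01 -3.000e-04  1.130e-01] tip z 0.102 q [-0.09  0.16  1.68 -0.    1.31  0.74] F [-7.5  1.  15.3] open 0.0005 t 23.1
t: 23.9
tool_pos: [0.5778, -0.0001, 0.2593]
orientation: [-1.473, 0.652, -0.649]
force: [0.1, 0.5, -1.2]
opening: 0.0006
[277.6 198. ] 0 r 0.0371 ang 5.481
[273.  235.4] 0 r 0.0338 ang 3.195
[273.  235.4] 0.038 r 0.0122 ang 5.556
orange [[ 0.8597 -0.0701  0.1084]]
orange [[ 5.791e-01 -4.000e-04  1.097e-01]]
orange [[ 0.6631 -0.2052  0.1016]]
orange [[ 0.6678 -0.2132  0.1325]]
turn [ 0.22 -0.   -0.15] shift now [ 0.04 14.53  0.02] shift goal frame [ 0.   14.53 -0.04]
p [ 0.5773 -0.      0.2583] tip z 0.2473 q [-0.09  0.06  1.51 -0.    1.58  0.74] F [-0.9  0.2 -0.4] open 0.0008 t 24.05
```

View pics/end.png

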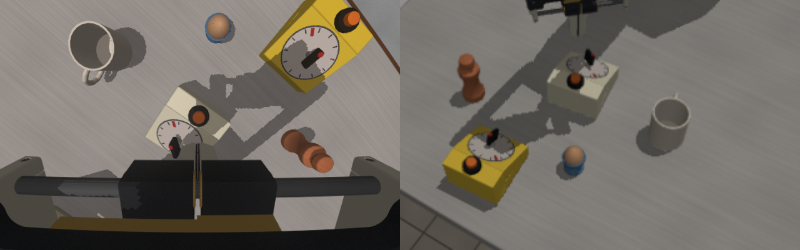

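Button bottomed: 15 N with the tip not moving at 0.102 m, and it sprang back to 0.1097 m. The mill, mug and egg cup are standing, and the tick direction is unchanged. Handing in.

```bash
python3 -c "
from plant import robot;print(robot.close_job())"
```

```text
the job is handed in; nothing more can be done
None
```

The timer is wound to its stop and the start button has been pressed fully down and released. I handed the job in at about 24 s of the 72 s allowed.

- **Key:** I found the cream timer with the key at about 0.38 rad and wound it in two grips. The resisting torque rose from about 0.15 to 0.41 N m at the stop, below the 0.7 N m at which the case slips. After release the dot measured 5.480 rad and the red tick 5.482 rad.
- **Button:** I pressed it straight down until the fingertip stopped at z = 0.102 m while the force rose from 11 to 15 N. Its top then measured 0.1097 m, so it is back up.
- **Case and other items:** The tick still measured 5.481 rad at the end, so the case has not swivelled. In the last pictures the mill, mug and egg cup are standing, by eye where they were; I did not measure their positions. The gripper was about 14 cm above the button's top.
- **Checks that disagreed:**
  - The key's wing sat about 5° skewed in the jaws, so the tool angle read further round than the key. I relied on the dot and the torque instead.
  - The final dot reading was 5.556 rad, from an oblique view with the dial partly hidden, against 5.480 rad measured earlier from a clearer view.

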